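# Tip the lantern onto the soldering rest and flip the keeper over it

## Robot

A 6-joint arm with a two-finger parallel gripper is mounted at the origin on the work surface. World frame = base frame: x ahead of the robot, y to its left, z up, the work surface at z = 0. Lengths are in m, angles in rad, forces in N, time in s.
With the tool pointing down it reaches from about 0.375 to 0.975 m from the base axis. Payload 3.8 kg.
Tool frame: the origin (TCP) lies midway between the tips of the shut fingers; the grasp point (between the pads) lies 19 mm behind it; x points along the fingers, z is the direction in which the jaws open and shut, and the axes are right-handed (so a half turn about x gives the same grasp; the last joint's range is limited). The gripper opens to 85 mm and grips with 20 to 120 N. Pads are 22 mm wide; open, the fingers measure 114 mm over their backs; the gripper's body (76 mm by 85 mm) begins 54 mm behind the grasp point. The pads swing forward as they close: fully open they stand 13 mm farther back than shut.
Start: joints at [-1.363, 0.264, 1.604, -0, 1.274, -0.037], TCP at [0.164, -0.655, 0.231] pointing down, gripper open.
Joint ranges: [-2.63, 2.63], [-0.94, 2.18], [0.31, 2.57], [-1.31, 4.45], [0, 2.66], [-2.55, 2.55]. Speed limits (rad/s): [2.57, 2.57, 3.14, 3.14, 3.14, 3.14].

## Interface

Orientations are given as a rotation vector (axis times angle).
In Python, from workcell import * gives the robot as it stands. The module is installed in compiled form; this text tells all that it offers.
- The arm moves only by the tool carry_out, never from a script. Its arguments are lists of equal length, an entry for each row: "offset": the shift along the tool's x, y, z in cm, a list of three; "delta_rot": the turn, a rotation vector about the tool's x, y, z in degrees, a list of three. A call has exactly 5 rows; each row shifts and turns the commanded pose from where the row before left it, along the tool's axes as they then stand; what a row does not reach is not made up. A row lasts 1/12 s, in which the tool goes at most 41.7 mm and 7.16 degrees, less where a joint would pass 70% of its speed; a pose out of reach is approached as far as the arm can. A call is refused whole if a number of a shift passes 4.17 or a number of a turn 7.16, either way. A call with a gripper value outside its range is refused whole. "fingers" is the opening, from -1 (shut) to 1 (fully open), set as the call begins (left out, the last holds). The fingers move at their own pace and stop on an object; "newtons" is the grip in N (left out, the last holds). Time passes only in rows, so rows that do not move let the fingers close, or fill a call up. It gives the time, the measured TCP pose, the force and the opening at its end, in the units of the state.
- read_state(): the state, without advancing time (a new reading comes with each control period).
- read_camera(name): name is "scene" or "top" or "wrist"; returns (picture, depth): 480x640x3 uint8, red, green, blue; 480x640 float32, m along the optical axis (not along the pixel's ray), 0 where there is no reading.
- get_calibration(name): a dict with "fx", "fy", "cx", "cy" (pixels), "R" (3x3) and "t" (3): a world point X has camera coordinates R X + t; the wrist camera has in their place "mount" (4x4, takes a point from camera to tool coordinates, whose origin is the TCP and whose axes are the tool frame's). Camera axes: x right, y down, z forward; pixel columns grow to the right and rows downward; lengths in m; the calibration is good to about 2 mm. A picture is of the moment at which its call begins: read the wrist's pose just before it. get_calibration takes no time and is no camera call.
- finish_job(): hands the job in, once; it reports no verdict.
The state is a dict: "time": time; "q": joint angles; "joint_vel": joint speeds; "joint_torque": joint torques, N m; "tool_pos": TCP position; "tcp_rot": TCP orientation; "wrist_force": force on the tool from outside, world axes, zero at the start; "torque": the same for the moment, N m; "width": opening from 0.0 (shut) to 1.0 (fully open).
Only numpy, scipy, OpenCV 4.12 (cv2) and the standard library are available. Lean on these libraries where they do the work, as an engineer would, in place of code of your own. Each camera call takes 0.05 s, during which the arm holds its last target. There are 200 camera calls.

## Task

Push the small standing lantern over so that it topples onto the raised steel deck of the soldering rest and lies there on its side, square along the middle of the deck with its roof towards the hinged keeper bar. Then push the keeper bar over with a fingertip so that it comes down flat on top of the lying lantern, and move clear. Only push: do not grip or lift the lantern or the bar, and leave the mug, tin and hammer where they are.

Things in the scene. Friction and masses are not known exactly. Their poses are not given: they have to be found in the camera images.
- rest: Soldering rest, fixed. Wooden board 140 (x) x 320 (y) x 15 mm high, origin under its centre, z up. The lantern stands on the bare board at its -y end. A steel deck 100 mm wide, y = -60 to +95 mm, is raised to 25 mm; its -y edge is a 10 mm step over which the lantern tips when its upper part is pushed to +y. Hinge cheeks at y = 112 to 138 mm, 102 mm high, 52 mm wide in all.
- rest_edge (a point): Middle of the top of the deck's step, 25 mm above the bench, at (0, -60, 25) mm in the rest's frame, with the rest's axes.
- keeper (a joint): Angle (rad) of the keeper, a flat steel bar 26 mm wide, 6 thick, 130 long, 0.15 kg. 0: level, towards the rest's -y, underside 89 mm above the bench, on a lantern lying on the deck; pi/2: upright; it starts at 1.7 to 2.05, leaning back; limits -0.35, 2.25. Hinge friction 0.06 N m (under 2 N at the bar's end): it stays where left, but below about 0.9 rad it falls by itself.
- keeper_hinge (a point): Hinge axis of the keeper, 92 mm above the bench, at (0, 125, 92) mm in the rest's frame, with the rest's axes; the hinge axis runs along the rest's x.
- keeper_end (a point): Point on the middle line of the keeper bar, 130 mm from the hinge, at its free end; it moves with the bar and passes 222 mm above the bench when upright. A push within about 40 mm of it keeps the gripper above the bar.
- lantern: Small square brass and amber glass lantern, 64 x 64 mm, body 120 high, with its stepped roof and ball 167 high, 0.25 to 0.5 kg. Origin: centre of its underside, z to its roof. Starts upright on the rest's board, 2 to 13 mm short of the step, square to the rest within 0.1 rad. Lying on the deck its middle is 57 mm above the bench and its foot overhangs the step by about 10 mm.
- lantern_mid (a point): Centre of the lantern's body, 60 mm from its underside.
- lantern_top (a point): On the lantern's axis, 120 mm from its underside, where the roof begins.
- tea_mug: White tea mug, 66 mm across, 85 mm high, origin at the centre of its underside, standing beside the rest. Leave alone.
- flux_tin: Round steel tin, 56 mm across, 70 mm high, origin at the centre of its underside, standing beside the rest. Leave alone.
- hammer: Hammer lying on the bench, 240 mm long along its x, head at +x, origin under its middle. Leave alone.
There are look-alikes about, which are no part of the job. Of the things shaped like the lantern, the brass one is meant.

How it is judged:
By the outcome, as a careful person would: the job done as asked, in the order asked, and still so for the second after the job is handed in, with the robot touching nothing.
It also fails if it takes over 54 s, if anything falls off the work surface, if the arm or the gripper's body presses on something with over 40 N, if the wrist force passes 120 N, or if a joint passes its speed limit or range.

## Working session

There is one attempt and no reset: what is moved stays moved. The work goes in short steps, Python scripts to look and compute and a tool call to move; the robot and the scene stay as the last step left them, time stands still between calls to the robot, and variables do not carry over. Pictures are saved under pics/ and viewed, about 8 in all and at most 12, crops included, and the job is handed in when it is done.

Besides the shell and the picture viewer there is one more tool, called after ">>>" by a JSON object that holds its "name" and its "arguments". carry_out: Moves the arm, as the interface text tells. Its arguments: {"type":"object","properties":{"offset":{"type":"array"},"delta_rot":{"type":"array"},"fingers":{"type":"number"},"newtons":{"type":"number"}},"required":["offset","delta_rot"]}

```bash
mkdir -p pics
cat > h.py <<'E'
from workcell import *
import numpy as np, cv2
from scipy.spatial.transform import Rotation as Ro
def shot(n,name):
    p,d=read_camera(n); cv2.imwrite(f'pics/{name}.png',p[:,:,::-1]); np.savez(f'pics/{name}.npz',p=p,d=d); return p,d
def cloud(n,d):
    c=get_calibration(n); v,u=np.mgrid[:480,:640]
    P=np.stack([(u-c['cx'])/c['fx']*d,(v-c['cy'])/c['fy']*d,d],-1)
    return (P-np.array(c['t']))@np.array(c['R'])
E
python3 - <<'E'
from h import *
s=read_state(); print(s)
for n in('top','scene'):
    p,d=shot(n,n+'1'); print(n,get_calibration(n))
E
```

```text
{'time': 0.0, 'q': array([-1.36292585e+00,  2.64762220e-01,  1.60541446e+00, -1.27346284e-05,
        1.27371480e+00, -3.69130568e-02]), 'joint_vel': array([-0.00026893, -0.00106468, -0.00033888, -0.00041178, -0.00051184,
       -0.00102054]), 'joint_torque': array([ 1.27203948e-03, -5.15112126e+01, -3.67313719e+01,  1.60415138e-04,
        1.28136249e-02,  5.27927781e-07]), 'tool_pos': array([ 0.16341292, -0.65414025,  0.22993409]), 'tcp_rot': array([ 1.0284982 ,  1.31691785, -1.02604223]), 'wrist_force': array([-0.00907731,  0.04519089, -0.49635488]), 'torque': array([-0.04968551, -0.01272433, -0.06993571]), 'width': 1.002328831210816}
top {'fx': 494.3246866659473, 'fy': 494.3246866659473, 'cx': 316.45823088678384, 'cy': 243.37122638499272, 'R': array([[ 0.00315465, -0.99999371, -0.00162217],
       [-0.9857196 , -0.00283649, -0.16837109],
       [ 0.16836543,  0.00213015, -0.98572235]]), 't': array([0.03086207, 0.59447195, 1.00799282])}
scene {'fx': 560.6209533459228, 'fy': 560.6209533459228, 'cx': 321.4830001717763, 'cy': 247.17751316483032, 'R': array([[-0.7839432 ,  0.62082802,  0.00237042],
       [ 0.35254053,  0.4483027 , -0.82142551],
       [-0.51102664, -0.64311527, -0.57031089]]), 't': array([ 0.44056401, -0.13073003,  1.35403128])}
```

View pics/top1.png

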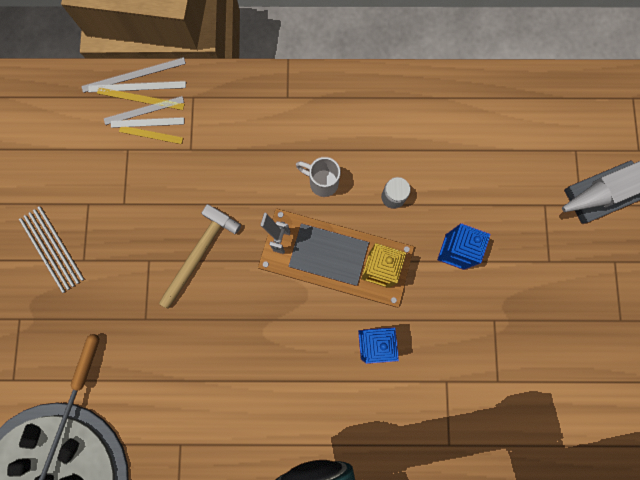

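View pics/scene1.png

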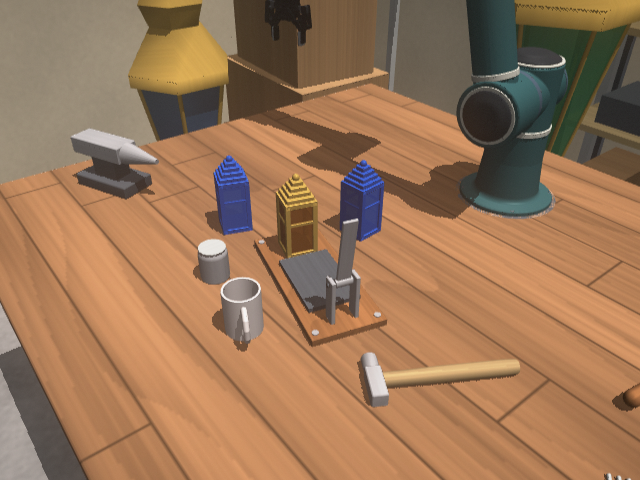

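The top view shows the brass lantern at about (385,265), the deck at (330,255) and the keeper at (272,230) on the left. The mug is at (324,176) and the tin at (397,192). The blue look-alikes stand at (465,245) and (380,345). In the scene view the keeper is leaning back.

Run:
```python
from h import *
z=np.load('pics/top1.npz');p,d=z['p'],z['d'];X=cloud('top',d)
hsv=cv2.cvtColor(p,cv2.COLOR_RGB2HSV)
reg=np.zeros((480,640),bool);reg[200:312,250:420]=1
reg&=d>0
print('bench z',np.median(X[320:340,250:340,2]))
Z=X[...,2]
bd=reg&(Z>.008)&(Z<.04)
# keep board+deck
n,l,st,_=cv2.connectedComponentsWithStats(bd.astype(np.uint8));k=1+np.argmax(st[1:,4]);bd=l==k
def rect(m,extra=None):
    q=X[m][:,:2].astype(np.float32)*1000
    return cv2.minAreaRect(q)
print('board',rect(bd), np.median(Z[bd]))
V=hsv[...,2];S=hsv[...,1]
dk=bd&(S<60)&(Z>.018)&(Z<.03); 
dk=cv2.morphologyEx(dk.astype(np.uint8),cv2.MORPH_OPEN,np.ones((3,3)))>0
n,l,st,_=cv2.connectedComponentsWithStats(dk.astype(np.uint8));k=1+np.argmax(st[1:,4]);dk=l==k
print('deck',rect(dk),np.median(Z[dk]))
br=(hsv[...,0]>18)&(hsv[...,0]<32)&(S>150)&reg&(Z>.04)
lt=br&(Z>.11)
print('lantern top',rect(lt),X[lt].mean(0), Z[br].max(), 'body',rect(br&(Z>.112)&(Z<.128)))
q=X[br&(Z>.155)];print('ball',q.mean(0),len(q))
kp=reg&(Z>.06)&(S<80)
print('keeper',kp.sum(),X[kp].min(0),X[kp].max(0))
for a in np.arange(.06,.24,.02):
    m=kp&(Z>=a)&(Z<a+.02)
    if m.any():print(a,X[m].mean(0),m.sum())
for n,r in(('mug',(150,200,295,345)),('tin',(175,210,380,415)),('blue1',(222,272,435,495)),('blue2',(320,365,355,415))):
    a=X[r[0]:r[1],r[2]:r[3]].reshape(-1,3);a=a[a[:,2]>.03];print(n,a.min(0),a.max(0))
# scene cam: keeper
z=np.load('pics/scene1.npz');X=cloud('scene',z['d']);h2=cv2.cvtColor(z['p'],cv2.COLOR_RGB2HSV)
r=np.zeros((480,640),bool);r[215:285,320:362]=1
m=r&(h2[...,1]<60)&(X[...,2]>.1)&(X[...,2]<.3)
for a in np.arange(.1,.26,.015):
    k=m&(X[...,2]>=a)&(X[...,2]<a+.015)
    if k.sum()>5:print('sc',X[k].mean(0),k.sum())
```

```text
bench z 0.0002922075040218963
board ((571.0057373046875, -10.310714721679688), (320.7928161621094, 140.94879150390625), 74.56312561035156) 0.017895873117602608
deck ((575.638427734375, 6.709739685058594), (154.84783935546875, 99.53221893310547), 74.38484191894531) 0.025226349100982585
lantern top ((542.1669311523438, -103.15144348144531), (63.178768157958984, 63.36721420288086), 72.47299194335938) [ 0.53920569 -0.1003281   0.14998625] 0.1841231483697585 body ((530.7616577148438, -83.05935668945312), (85.12254333496094, 42.440696716308594), 28.306819915771484)
ball [ 0.540777   -0.10226745  0.16655889] 325
keeper 528 [ 0.57627117 -0.15525712  0.0600877 ] [0.68793229 0.13270251 0.2234363 ]
0.06 [ 0.63741437 -0.01151229  0.06703148] 44
0.08 [0.60120793 0.10764634 0.09503563] 99
0.1 [0.60332959 0.11001679 0.10453524] 133
0.12000000000000001 [0.60340355 0.11350974 0.13054333] 39
0.14 [0.6046359  0.11631379 0.14968636] 38
0.16000000000000003 [0.60503884 0.1190826  0.16984909] 42
0.18000000000000002 [0.60606977 0.12200422 0.18999473] 44
0.2 [0.6081658  0.12559722 0.21165561] 58
0.22000000000000003 [0.60834111 0.12848764 0.22121486] 31
mug [ 0.41617415 -0.01636475  0.03004005] [0.77586386 0.07865336 1.093743  ]
tin [ 0.41617415 -0.16717216  0.03017924] [0.73614534 0.03040091 1.093743  ]
blue1 [ 0.41617415 -0.31612491  0.0300861 ] [0.62568705 0.03040091 1.093743  ]
blue2 [ 0.34935207 -0.12477071  0.03039733] [0.41627427 0.03040091 1.093743  ]
sc [0.60715757 0.11401144 0.10493351] 202
sc [0.60944379 0.11726623 0.12263491] 98
sc [0.61011556 0.119654   0.13776144] 100
sc [0.61007922 0.12181893 0.15260598] 101
sc [0.61070343 0.12390419 0.1674419 ] 105
sc [0.61138517 0.12632806 0.18272941] 113
sc [0.61141136 0.12864722 0.19755953] 115
sc [0.61248269 0.13051402 0.21274194] 127
sc [0.61153919 0.13038751 0.22139553] 42
```

```bash
cat >> h.py <<'E'
A=np.deg2rad(74.45); EY=np.array([np.cos(A),np.sin(A),0]); EX=np.array([np.sin(A),-np.cos(A),0]); EZ=np.array([0,0,1.])
C=np.array([.571,-.0103,0]); RW=np.stack([EX,EY,EZ],1)   # rest->world
TD=Ro.from_matrix(np.stack([-EZ,EY,EX],1))               # tool down, jaws along rest x
def torest(P): return (P-C)@RW
def togo(target_rest,R=TD):
    s=read_state(); r=Ro.from_rotvec(s['tcp_rot'])
    print('t',round(s['time'],2),'rest mm',(torest(s['tool_pos'])*1e3).round(1),'F',s['wrist_force'].round(1),'w',round(float(s['width']),2))
    dl=(C+RW@np.array(target_rest)/1e3)-s['tool_pos']
    print('turn deg',np.rad2deg((r.inv()*R).as_rotvec()).round(2),'shift cm now',(r.inv().apply(dl)*100).round(2),'shift in R',(R.inv().apply(dl)*100).round(2))
E
python3 - <<'E'
from h import *
z=np.load('pics/top1.npz');p,d=z['p'],z['d'];X=cloud('top',d);h=cv2.cvtColor(p,cv2.COLOR_RGB2HSV)
m=((h[...,0]>105)&(h[...,0]<130)&(h[...,1]>150)&(X[...,2]>.1)&(X[...,2]<.2)).astype(np.uint8)
n,l,st,_=cv2.connectedComponentsWithStats(m)
for i in range(1,n):
    if st[i,4]>200: q=torest(X[l==i])*1e3;print('blue rest',q.min(0).round(),q.max(0).round())
for r,n in(((155,200,300,342),'mug'),((175,210,380,412),'tin')):
    q=torest(X[r[0]:r[1],r[2]:r[3]].reshape(-1,3))*1e3;q=q[(q[:,2]>50)&(q[:,2]<100)];print(n,q.min(0).round(),q.max(0).round())
togo([0,-165,200]); print(read_state()['q'])
E
```

```text
blue rest [  51. -284.  100.] [ 117. -217.  171.]
blue rest [-197. -166.  103.] [-120.  -89.  169.]
mug [125.  39.  50.] [192. 130.  90.]
tin [ 141. -115.   51.] [196. -61.  75.]
t 0.1 rest mm [-220.  -729.6  230. ] F [-1.1  0.1 -0.3] w 1.0
turn deg [-60.42  -0.11  -0.07] shift cm now [  3.09  47.   -38.24] shift in R [ 3.   56.46 22.  ]
[-1.36288900e+00  2.64735525e-01  1.60527275e+00  1.73601074e-06
  1.27371272e+00 -3.68953952e-02]
```

>>> {"name": "carry_out", "arguments": {"offset": [[0,0,0],[0,0,0],[0,0,0],[0,0,0],[0,0,0]], "delta_rot": [[-6.04,0,0],[-6.04,0,0],[-6.04,0,0],[-6.04,0,0],[-6.04,0,0]], "fingers": -0.05, "newtons": 60}}

```text
time: 0.52
tool_pos: [0.1635, -0.6544, 0.2305]
tcp_rot: [0.621, 1.481, -0.619]
wrist_force: [-0.2, 0.5, 0.2]
width: 0.471
```

>>> {"name": "carry_out", "arguments": {"offset": [[0,0,0],[0,0,0],[0,0,0],[0,0,0],[0,0,0]], "delta_rot": [[-6.04,0,0],[-6.04,0,0],[-6.04,0,0],[-6.04,0,0],[-6.04,0,0]]}}

```text
time: 0.93
tool_pos: [0.1635, -0.6544, 0.2305]
tcp_rot: [0.21, 1.561, -0.208]
wrist_force: [-0.1, -0.5, -0.8]
width: 0.472
```

>>> {"name": "carry_out", "arguments": {"offset": [[0,3.5,1.4],[0,3.5,1.4],[0,3.5,1.4],[0,3.5,1.4],[0,3.5,1.4]], "delta_rot": [[0,0,0],[0,0,0],[0,0,0],[0,0,0],[0,0,0]]}}

```text
time: 1.35
tool_pos: [0.2785, -0.5033, 0.2306]
tcp_rot: [0.215, 1.561, -0.213]
wrist_force: [0.4, 0.2, -0.5]
width: 0.479
```

>>> {"name": "carry_out", "arguments": {"offset": [[0,3.5,1.4],[0,3.5,1.4],[0,3.5,1.4],[0,3.5,1.4],[0,3.5,1.4]], "delta_rot": [[0,0,0],[0,0,0],[0,0,0],[0,0,0],[0,0,0]]}}

```text
time: 1.77
tool_pos: [0.3929, -0.3535, 0.2309]
tcp_rot: [0.214, 1.561, -0.213]
wrist_force: [0.8, 1.7, 0.7]
width: 0.476
```

>>> {"name": "carry_out", "arguments": {"offset": [[0,3.5,1.4],[0,3.5,1.4],[0,3.5,1.4],[0,3.5,1.4],[0,3.5,1.4]], "delta_rot": [[0,0,0],[0,0,0],[0,0,0],[0,0,0],[0,0,0]]}}

```text
time: 2.18
tool_pos: [0.5073, -0.2037, 0.2309]
tcp_rot: [0.213, 1.561, -0.213]
wrist_force: [0.5, -0.4, -0.3]
width: 0.475
```

Run:
```python
from h import *
togo([-1,-150,120])
```

```text
t 2.18 rest mm [  -9.5 -203.4  230.9] F [ 0.5 -0.4 -0.3] w 0.47
turn deg [-0.02 -0.03 -0.  ] shift cm now [11.09  5.34  0.86] shift in R [11.09  5.34  0.85]
```

>>> {"name": "carry_out", "arguments": {"offset": [[0,2.5,0.5],[0,2.5,0.3],[3.7,0,0],[3.7,0,0],[3.6,0,0]], "delta_rot": [[0,0,0],[0,0,0],[0,0,0],[0,0,0],[0,0,0]]}}

```text
time: 2.6
tool_pos: [0.5286, -0.1588, 0.1205]
tcp_rot: [0.212, 1.559, -0.212]
wrist_force: [-0.1, -0.3, -0.6]
width: 0.47
```

Run:
```python
from h import *
p,d=shot('scene','s2'); shot('top','t2'); cv2.imwrite('pics/s2c.png',cv2.resize(p[120:300,180:420,::-1],None,fx=3,fy=3))
togo([-1,-140,120])
```

```text
t 2.7 rest mm [  -7.8 -154.5  114.1] F [-1.3 -0.2 -0.1] w 0.48
turn deg [ 0.01 -0.83 -0.05] shift cm now [-0.6   1.45  0.68] shift in R [-0.59  1.45  0.68]
```

View pics/s2c.png

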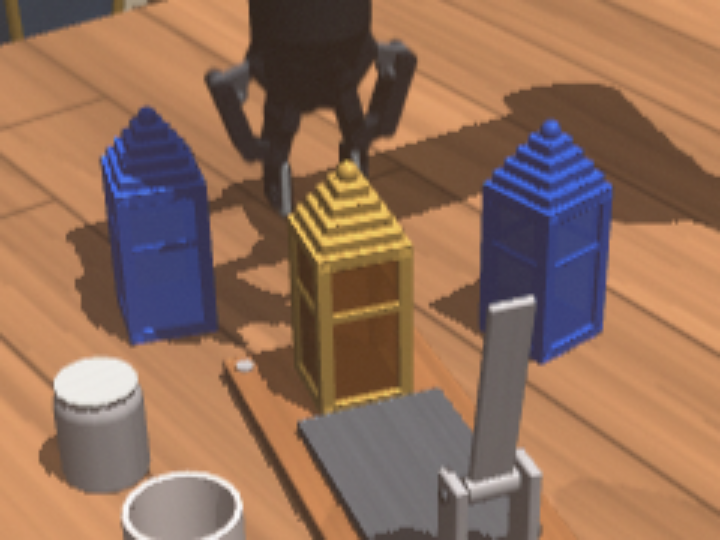

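The gripper is behind the brass lantern at about (345,170) in the crop, clear of the blue ones. I'll correct the lag and start pushing.

>>> {"name": "carry_out", "arguments": {"offset": [[-0.4,0,0.3],[-0.3,0,0.3],[0,0.4,0],[0,0.4,0],[0,0.3,0]], "delta_rot": [[0,-0.83,0],[0,0,0],[0,0,0],[0,0,0],[0,0,0]]}}

```text
time: 3.12
tool_pos: [0.5383, -0.1507, 0.1308]
tcp_rot: [0.211, 1.542, -0.215]
wrist_force: [0.1, 0.3, 0.1]
width: 0.48
```

>>> {"name": "carry_out", "arguments": {"offset": [[0,0.3,0],[0,0.3,0],[0,0.3,0],[0,0.2,0],[0,0.2,0]], "delta_rot": [[0,0,0],[0,0,0],[0,0,0],[0,0,0],[0,0,0]]}}

```text
time: 3.53
tool_pos: [0.5402, -0.1378, 0.1284]
tcp_rot: [0.211, 1.546, -0.215]
wrist_force: [0.5, -0.9, 0.8]
width: 0.477
```

Run:
```python
from h import *
togo([-2,-100,120])
p,d=shot('top','t3');X=cloud('top',d);h=cv2.cvtColor(p,cv2.COLOR_RGB2HSV)
m=(h[...,0]>18)&(h[...,0]<32)&(h[...,1]>150)&(X[...,2]>.1)&(X[...,2]<.2);m[:200]=0;m[312:]=0;m[:,:250]=0;m[:,430:]=0
q=torest(X[m])*1e3;print(q.min(0),q.max(0),cv2.minAreaRect(q[:,:2].astype(np.float32)))
b=q[q[:,2]>172];print('ball',b.mean(0))
```

```text
t 3.53 rest mm [   4.5 -131.1  128.4] F [ 0.5 -0.9  0.8] w 0.48
turn deg [-0.02  0.83  0.01] shift cm now [ 0.83  3.11 -0.67] shift in R [ 0.84  3.11 -0.65]
[ -34.94901875 -118.19787653  100.58101023] [ 29.87747517 -54.7401186  186.01503173] ((-2.4118919372558594, -87.16889953613281), (63.64381790161133, 63.66374588012695), 88.5828857421875)
ball [ -3.5317255  -84.24366901 177.13444528]
```

>>> {"name": "carry_out", "arguments": {"offset": [[0.3,0,-0.3],[0.3,0,-0.3],[0.2,0.3,0],[0,0.4,0],[0,0.4,0]], "delta_rot": [[0,0.83,0],[0,0,0],[0,0,0],[0,0,0],[0,0,0]]}}

```text
time: 4.0
tool_pos: [0.537, -0.1254, 0.1198]
tcp_rot: [0.214, 1.561, -0.214]
wrist_force: [0.5, -1.0, 1.2]
width: 0.471
```

>>> {"name": "carry_out", "arguments": {"offset": [[0,0.4,0],[0,0.4,0],[0,0.4,0],[0,0.4,0],[0,0.4,0]], "delta_rot": [[0,0,0],[0,0,0],[0,0,0],[0,0,0],[0,0,0]]}}

```text
time: 4.42
tool_pos: [0.5429, -0.1059, 0.1203]
tcp_rot: [0.213, 1.56, -0.213]
wrist_force: [0.3, -0.4, -0.4]
width: 0.478
```

Run:
```python
from h import *
togo([-2,-80,120])
p,d=shot('top','t4');X=cloud('top',d);h=cv2.cvtColor(p,cv2.COLOR_RGB2HSV)
m=(h[...,0]>18)&(h[...,0]<32)&(h[...,1]>150)&(X[...,2]>.04)&(X[...,2]<.2);m[:200]=0;m[312:]=0;m[:,:250]=0;m[:,430:]=0
q=torest(X[m])*1e3;print(q.min(0),q.max(0),cv2.minAreaRect(q[:,:2].astype(np.float32)))
b=q[q[:,2]>165];print('top',b.mean(0))
p,d=shot('scene','s4'); cv2.imwrite('pics/s4c.png',cv2.resize(p[120:300,180:420,::-1],None,fx=3,fy=3))
```

```text
t 4.42 rest mm [ -1.4 -99.7 120.3] F [ 0.3 -0.4 -0.4] w 0.48
turn deg [-0.01 -0.   -0.01] shift cm now [ 0.03  1.97 -0.06] shift in R [ 0.03  1.97 -0.06]
[-33.29615546 -73.23083122  41.03539198] [ 30.88730509 -18.74385529 183.12661839] ((-1.287466049194336, -46.905879974365234), (54.67772674560547, 63.36721420288086), 88.11544799804688)
top [ -2.2272842  -39.57848438 171.64105657]
```

View pics/s4c.png

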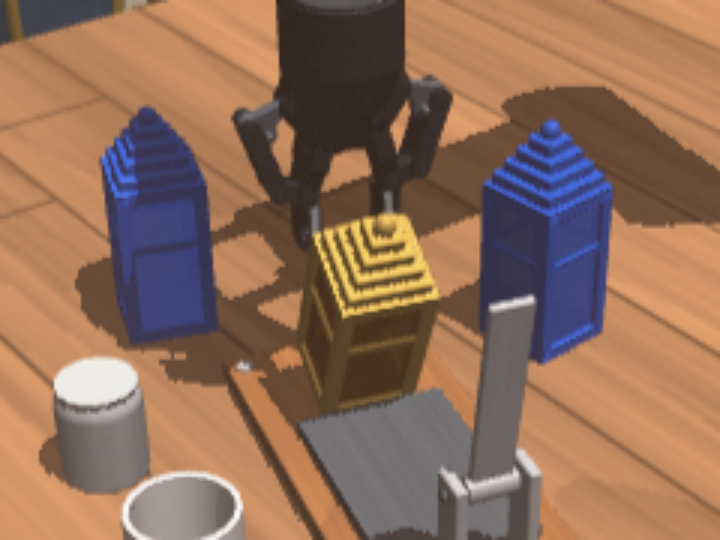

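The lantern is tipping over the step, with its roof at about (375,260) in the crop and straight. A bit more push will drop it.

>>> {"name": "carry_out", "arguments": {"offset": [[0,0.4,0],[0,0.4,0],[0,0.4,0],[0,0.4,0],[0,0,0]], "delta_rot": [[0,0,0],[0,0,0],[0,0,0],[0,0,0],[0,0,0]]}}

```text
time: 4.93
tool_pos: [0.5472, -0.0903, 0.1203]
tcp_rot: [0.213, 1.56, -0.213]
wrist_force: [0.0, 0.5, 0.0]
width: 0.471
```

>>> {"name": "carry_out", "arguments": {"offset": [[-1,-1,0],[-1,-1,0],[-1,-1,0],[0,0,0],[0,0,0]], "delta_rot": [[0,0,0],[0,0,0],[0,0,0],[0,0,0],[0,0,0]]}}

```text
time: 5.35
tool_pos: [0.5399, -0.1215, 0.1522]
tcp_rot: [0.215, 1.557, -0.215]
wrist_force: [0.5, 0.0, -0.0]
width: 0.472
```

```bash
cat >> h.py <<'E'
def lant(tag):
    p,d=shot('top',tag);X=cloud('top',d);h=cv2.cvtColor(p,cv2.COLOR_RGB2HSV)
    m=(h[...,0]>15)&(h[...,0]<34)&(h[...,1]>130)&(X[...,2]>.04)&(X[...,2]<.2);m[:200]=0;m[312:]=0;m[:,:250]=0;m[:,430:]=0
    m=cv2.morphologyEx(m.astype(np.uint8),cv2.MORPH_OPEN,np.ones((2,2)))>0
    q=torest(X[m])*1e3;q=q[np.abs(q[:,0])<60];print('all',q.min(0).round(1),q.max(0).round(1))
    t=q[(q[:,2]>80)&(q[:,2]<96)]
    if len(t)>20:
        print('upper face',t.min(0).round(1),t.max(0).round(1),cv2.minAreaRect(t[:,:2].astype(np.float32)))
        # side edges
        for f in(np.min,np.max):
            e=[(y,f(t[(t[:,1]>=y)&(t[:,1]<y+6),0])) for y in range(-64,44,6) if ((t[:,1]>=y)&(t[:,1]<y+6)).sum()>3]
            e=np.array(e);k=np.polyfit(e[:,0],e[:,1],1);print('edge x at y=-10',np.polyval(k,-13).round(1),'slope deg',np.rad2deg(k[0]).round(2))
E
python3 - <<'E'
from h import *
togo([0,-10,120])
lant('t5')
p,d=shot('scene','s5'); cv2.imwrite('pics/s5c.png',cv2.resize(p[150:330,220:460,::-1],None,fx=3,fy=3))
E
```

```text
t 5.35 rest mm [  -0.2 -115.5  152.2] F [ 0.5  0.  -0. ] w 0.47
turn deg [-0.15  0.2  -0.01] shift cm now [ 3.22 10.55 -0.02] shift in R [ 3.22 10.55  0.02]
all [-33.6 -95.3   8.3] [41.6 76.  94.8]
upper face [-33.6 -86.3  80. ] [28.9 50.8 94.8] ((-2.2837085723876953, -17.736976623535156), (62.41545104980469, 137.11801147460938), 0.24602487683296204)
edge x at y=-10 -32.9 slope deg 0.85
edge x at y=-10 27.2 slope deg -1.82
```

View pics/s5c.png

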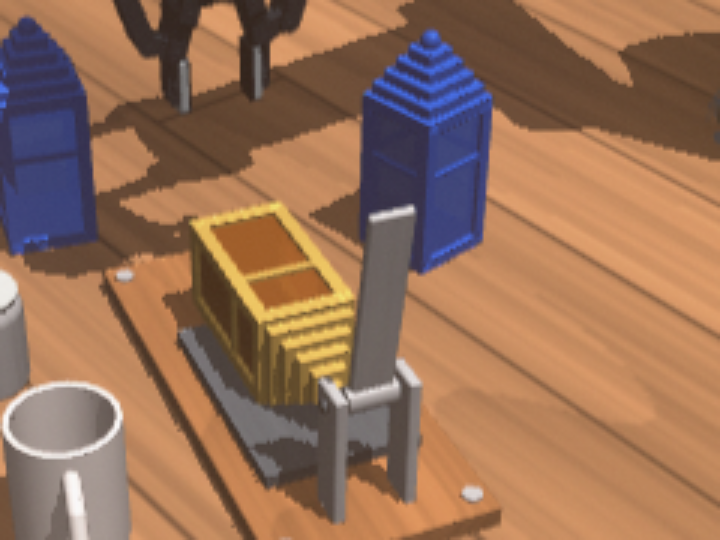

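The lantern is lying on the deck with its roof towards the keeper and looks square. I'll move clear and measure it precisely.

>>> {"name": "carry_out", "arguments": {"offset": [[-2,-2,0],[-2,-2,0],[-2,-1,0],[-2,0,0],[0,0,0]], "delta_rot": [[0,0,0],[0,0,0],[0,0,0],[0,0,0],[0,0,0]], "fingers": -1}}

```text
time: 5.87
tool_pos: [0.5277, -0.1694, 0.2345]
tcp_rot: [0.213, 1.553, -0.215]
wrist_force: [-0.2, -0.1, 0.5]
width: -0.002
```

```bash
cat >> h.py <<'E'
def proj(n,Pr):
    c=get_calibration(n);W=C+np.atleast_2d(Pr)/1e3@RW.T
    k=W@np.array(c['R']).T+np.array(c['t']);return np.stack([k[:,0]/k[:,2]*c['fx']+c['cx'],k[:,1]/k[:,2]*c['fy']+c['cy']],1)
E
python3 - <<'E'
from h import *
togo([0,-10,120])
lant('t6'); p=np.load('pics/t6.npz')['p'].copy()
# deck-corner overlay for calibration check: top of deck, ideal lantern upper face
r0,c0,f=195,250,5
im=cv2.resize(p[r0:r0+115,c0:c0+155,::-1],None,fx=f,fy=f,interpolation=cv2.INTER_CUBIC)
def poly(P,col):
    u=((proj('top',P)-[c0,r0]+.5)*f).astype(np.int32);cv2.polylines(im,[u.reshape(-1,1,2)],True,col,1)
poly([[-50,-60,25],[50,-60,25],[50,95,25],[-50,95,25]],(255,0,255))
poly([[-70,-160,15],[70,-160,15],[70,160,15],[-70,160,15]],(255,255,0))
poly([[-32,-70,89],[32,-70,89],[32,50,89],[-32,50,89]],(0,255,0))
cv2.imwrite('pics/t6c.png',im)
E
```

```text
t 5.87 rest mm [   0.9 -164.9  234.5] F [-0.2 -0.1  0.5] w -0.0
turn deg [-0.08  0.39  0.02] shift cm now [11.45 15.5  -0.19] shift in R [11.45 15.49 -0.09]
all [-33.8 -95.3  11.7] [41.4 76.1 94.3]
upper face [-33.8 -86.7  80. ] [28.5 51.  94.3] ((-2.676433563232422, -17.81586456298828), (62.04778289794922, 137.69874572753906), 0.14456260204315186)
edge x at y=-10 -32.8 slope deg 0.81
edge x at y=-10 27.3 slope deg -1.89
```

View pics/t6c.png

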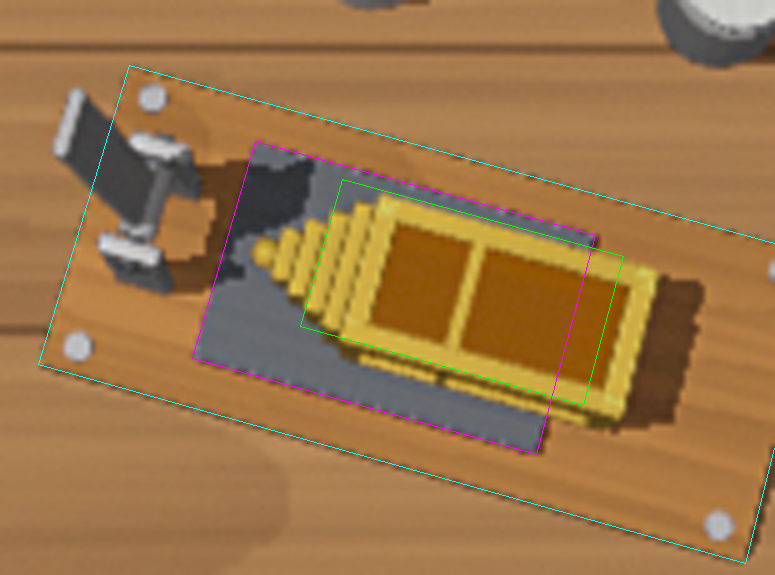

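The overlay matches the board and deck. The lantern is flat and nearly centred, but its foot overhangs the step by about 26 mm instead of 10. I'll push its foot about 15 mm towards +y, using the half-open fingers as a square pusher.

```bash
cat >> h.py <<'E'
def face(tag):
    z=np.load(f'pics/{tag}.npz');p,d=z['p'],z['d'];h=cv2.cvtColor(p,cv2.COLOR_RGB2HSV);X=torest(cloud('top',d))*1e3
    roi=np.zeros((480,640),bool);roi[200:312,255:430]=1
    gl=roi&(h[...,0]>8)&(h[...,0]<20)&(h[...,1]>240)&(h[...,2]<175)&(abs(X[...,2]-89)<12)
    br=roi&(h[...,0]>=20)&(h[...,0]<32)&(h[...,2]>185)&(h[...,1]>130)&(X[...,2]>60)
    m=cv2.morphologyEx((gl|br).astype(np.uint8),cv2.MORPH_CLOSE,np.ones((3,3)))
    c=get_calibration('top');R=np.array(c['R']);o=-R.T@np.array(c['t'])
    def ray(m,zp):
        v,u=np.nonzero(m);k=np.stack([(u-c['cx'])/c['fx'],(v-c['cy'])/c['fy'],np.ones(len(u))],1)@R
        return torest(o+k*((zp-o[2])/k[:,2])[:,None])*1e3
    for n,k in(('glass',gl),('face',m)):
        q=ray(k,.089);print(n,len(q),'lims y',q[:,1].min().round(1),q[:,1].max().round(1),'z',np.median(X[k>0][:,2]).round(1))
        q=q[(q[:,1]<q[:,1].min()+112)]
        e=[]
        for y in np.arange(q[:,1].min()+8,q[:,1].min()+95,4):
            s=q[abs(q[:,1]-y)<2.5,0]
            if len(s)>6:e.append((y,*np.percentile(s,[3,97])))
        e=np.array(e);a,b=np.polyfit(e[:,0],e[:,1],1),np.polyfit(e[:,0],e[:,2],1)
        ym=e[:,0].mean();print('  edges x',np.polyval(a,ym).round(1),np.polyval(b,ym).round(1),'mid',(np.polyval(a,ym)/2+np.polyval(b,ym)/2).round(1),'slopes deg',np.rad2deg([a[0],b[0]]).round(2))
    q=ray(roi&(h[...,0]>=20)&(h[...,0]<32)&(h[...,1]>130)&(X[...,2]>40),.057);i=q[:,1]>q[:,1].max()-6;print('ball',q[i].mean(0).round(1))
E
python3 - <<'E'
from h import *
face('t6'); togo([0,-118,120]);togo([0,-118,50])
E
```

```text
glass 352 lims y -74.5 21.7 z 85.0
  edges x -17.7 17.6 mid -0.1 slopes deg [ 1.98 -0.38]
face 1781 lims y -85.4 76.1 z 86.3
  edges x -30.3 27.2 mid -1.6 slopes deg [-0.42  0.16]
ball [-1.5 76.9 57. ]
t 5.92 rest mm [   0.  -164.5  232.5] F [-0.4 -0.7 -0.2] w 0.0
turn deg [-0.05  0.25  0.01] shift cm now [11.24  4.65 -0.06] shift in R [11.25  4.65 -0.  ]
t 5.92 rest mm [   0.  -164.5  232.5] F [-0.4 -0.7 -0.2] w 0.0
turn deg [-0.05  0.25  0.01] shift cm now [18.24  4.65 -0.09] shift in R [18.25  4.65 -0.  ]
```

>>> {"name": "carry_out", "arguments": {"offset": [[0,2,0],[0,2,0],[3,0,0],[3.5,0,0],[3.5,0,0]], "delta_rot": [[0,0.25,0],[0,0,0],[0,0,0],[0,0,0],[0,0,0]], "fingers": -0.05}}

```text
time: 6.33
tool_pos: [0.5358, -0.1284, 0.1285]
tcp_rot: [0.213, 1.564, -0.212]
wrist_force: [0.9, -0.5, -0.9]
width: 0.471
```

>>> {"name": "carry_out", "arguments": {"offset": [[3.2,0,0],[3,0,0],[2,0,0],[0,0,0],[0,0,0]], "delta_rot": [[0,0,0],[0,0,0],[0,0,0],[0,0,0],[0,0,0]]}}

```text
time: 6.75
tool_pos: [0.533, -0.1283, 0.0456]
tcp_rot: [0.214, 1.571, -0.212]
wrist_force: [1.2, -0.4, 0.3]
width: 0.473
```

Run:
```python
from h import *
togo([-1,-83,50])
```

```text
t 6.75 rest mm [  -5.  -123.8   45.6] F [ 1.2 -0.4  0.3] w 0.47
turn deg [ 0.01 -0.59 -0.01] shift cm now [-0.44  4.08  0.39] shift in R [-0.44  4.08  0.4 ]
```

>>> {"name": "carry_out", "arguments": {"offset": [[0,0.3,0],[0,0.5,0],[0,0.5,0],[0,0.3,0],[0,0,0]], "delta_rot": [[0,0,0],[0,0,0],[0,0,0],[0,0,0],[0,0,0]]}}

```text
time: 7.17
tool_pos: [0.5409, -0.1134, 0.0495]
tcp_rot: [0.213, 1.562, -0.212]
wrist_force: [-0.5, 0.3, -0.7]
width: 0.47
```

Run:
```python
from h import *
togo([-1,-83,50])
```

```text
t 7.17 rest mm [  -1.3 -107.4   49.5] F [-0.5  0.3 -0.7] w 0.47
turn deg [ 0.03 -0.12 -0.01] shift cm now [-0.05  2.44  0.04] shift in R [-0.05  2.44  0.03]
```

>>> {"name": "carry_out", "arguments": {"offset": [[0,0.3,0],[0,0.3,0],[0,0.3,0],[0,0.3,0],[0,0.3,0]], "delta_rot": [[0,0,0],[0,0,0],[0,0,0],[0,0,0],[0,0,0]]}}

```text
time: 7.58
tool_pos: [0.5439, -0.0998, 0.0484]
tcp_rot: [0.213, 1.564, -0.214]
wrist_force: [-1.0, -1.4, 1.2]
width: 0.478
```

>>> {"name": "carry_out", "arguments": {"offset": [[0,0.25,0],[0,0.25,0],[0,0.2,0],[0,0.2,0],[0,0,0]], "delta_rot": [[0,0,0],[0,0,0],[0,0,0],[0,0,0],[0,0,0]]}}

```text
time: 8.0
tool_pos: [0.5464, -0.0906, 0.0484]
tcp_rot: [0.214, 1.564, -0.213]
wrist_force: [0.6, -1.2, 0.8]
width: 0.473
```

Run:
```python
from h import *
togo([-1,-83,50]); shot('top','t7'); face('t7'); s=read_state();print(s['wrist_force']@RW)
```

```text
t 8.0 rest mm [ -2.1 -83.9  48.4] F [ 0.6 -1.2  0.8] w 0.47
turn deg [-0.02 -0.24 -0.01] shift cm now [-0.16  0.09  0.11] shift in R [-0.16  0.09  0.11]
glass 195 lims y -41.2 36.1 z 85.6
  edges x -13.5 17.1 mid 1.8 slopes deg [ 2.4  -1.51]
face 1267 lims y -44.1 90.0 z 86.3
  edges x -31.6 25.4 mid -3.1 slopes deg [-0.49  3.77]
ball [-4.  90.4 57. ]
[ 0.65083497 -0.36464833  0.9866158 ]
```

>>> {"name": "carry_out", "arguments": {"offset": [[0,-1,0],[0,-2,0],[0,-1.5,0],[-3,0,0],[-3,0,0]], "delta_rot": [[0,0,0],[0,0,0],[0,0,0],[0,0,0],[0,0,0]]}}

```text
time: 8.47
tool_pos: [0.5313, -0.1346, 0.106]
tcp_rot: [0.217, 1.571, -0.213]
wrist_force: [-0.1, 0.1, 0.8]
width: 0.473
```

>>> {"name": "carry_out", "arguments": {"offset": [[-4,0,0],[-4,0,0],[-4,-2,0],[-1,-3,0],[0,-3,0]], "delta_rot": [[0,0,0],[0,0,0],[0,0,0],[0,0,0],[0,0,0]], "fingers": -1}}

```text
time: 8.88
tool_pos: [0.5164, -0.2119, 0.2412]
tcp_rot: [0.21, 1.555, -0.213]
wrist_force: [1.2, 0.9, -0.6]
width: -0.001
```

Run:
```python
from h import *
shot('top','t8'); face('t8'); togo([0,20,250]); p=np.load('pics/t8.npz')['p']
r0,c0,f=195,250,5
im=cv2.resize(p[r0:r0+115,c0:c0+155,::-1],None,fx=f,fy=f,interpolation=cv2.INTER_CUBIC)
def poly(P,col):
    u=((proj('top',P)-[c0,r0]+.5)*f).astype(np.int32);cv2.polylines(im,[u.reshape(-1,1,2)],True,col,1)
poly([[-50,-60,25],[50,-60,25],[50,95,25],[-50,95,25]],(255,0,255))
poly([[-32,-70,89],[32,-70,89],[32,50,89],[-32,50,89]],(0,255,0))
cv2.imwrite('pics/t8c.png',im)
```

```text
glass 324 lims y -60.4 35.9 z 85.2
  edges x -17.8 16.9 mid -0.4 slopes deg [ 1.56 -1.91]
face 1845 lims y -71.6 90.0 z 86.2
  edges x -30.9 26.7 mid -2.1 slopes deg [-1.08 -0.64]
ball [-4.  90.4 57. ]
t 8.93 rest mm [ 1.000e-01 -2.142e+02  2.388e+02] F [-1.7 -3.5 -0.5] w -0.0
turn deg [-0.06  0.09  0.3 ] shift cm now [-1.24 23.41 -0.03] shift in R [-1.120e+00  2.342e+01 -1.000e-02]
```

View pics/t8c.png

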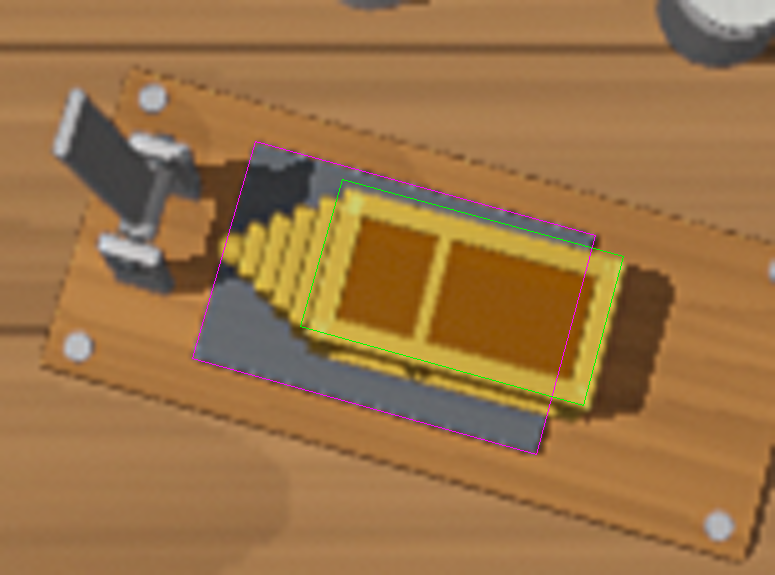

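The foot now overhangs by about 11 mm, and the lantern is square within about 1° and centred within about 2 mm. Next is the keeper: I'll pass high over it to its far side with the fingers shut.

>>> {"name": "carry_out", "arguments": {"offset": [[-3,0,0],[-0.8,3,0],[0,3.5,0],[0,3.5,0],[0,3.5,0]], "delta_rot": [[0,0,0],[0,0,0],[0,0,0],[0,0,0],[0,0,0]]}}

```text
time: 9.35
tool_pos: [0.5501, -0.0794, 0.2733]
tcp_rot: [0.216, 1.565, -0.214]
wrist_force: [0.5, 0.4, -0.0]
width: -0.002
```

>>> {"name": "carry_out", "arguments": {"offset": [[0,3.5,0],[0,3.5,0],[0,3.5,0],[0,3.5,0],[0,3.5,0]], "delta_rot": [[0,0,0],[0,0,0],[0,0,0],[0,0,0],[0,0,0]]}}

```text
time: 9.77
tool_pos: [0.5969, 0.0898, 0.2727]
tcp_rot: [0.214, 1.566, -0.213]
wrist_force: [0.4, 0.5, 0.4]
width: -0.0
```

>>> {"name": "carry_out", "arguments": {"offset": [[0,3.5,0],[0,3,0],[0,2.5,0],[0,0,0],[0,0,0]], "delta_rot": [[0,0,0],[0,0,0],[0,0,0],[0,0,0],[0,0,0]]}}

```text
time: 10.18
tool_pos: [0.621, 0.176, 0.2723]
tcp_rot: [0.212, 1.567, -0.212]
wrist_force: [-0.1, -1.8, -0.5]
width: 0.002
```

Run:
```python
from h import *
togo([0,185,203])
```

```text
t 10.18 rest mm [ -1.8 192.9 272.3] F [-0.1 -1.8 -0.5] w 0.0
turn deg [ 0.1  -0.36  0.05] shift cm now [ 6.93 -0.78  0.22] shift in R [ 6.93 -0.79  0.18]
```

>>> {"name": "carry_out", "arguments": {"offset": [[2.5,0,0.1],[2.5,0,0.1],[1.8,0,0],[0,0,0],[0,0,0]], "delta_rot": [[0,0,0],[0,0,0],[0,0,0],[0,0,0],[0,0,0]]}}

```text
time: 10.6
tool_pos: [0.6217, 0.1729, 0.2039]
tcp_rot: [0.214, 1.568, -0.216]
wrist_force: [0.4, 0.8, 0.4]
width: 0.002
```

Run:
```python
from h import *
p,d=shot('scene','s9'); cv2.imwrite('pics/s9c.png',cv2.resize(p[120:330,220:460,::-1],None,fx=2.5,fy=2.5))
togo([0,145,198])
```

```text
t 10.65 rest mm [  0.8 191.  205.8] F [0.5 0.  0.3] w -0.0
turn deg [-0.09 -0.27  0.02] shift cm now [ 0.78 -4.59 -0.07] shift in R [ 0.78 -4.6  -0.08]
```

View pics/s9c.png

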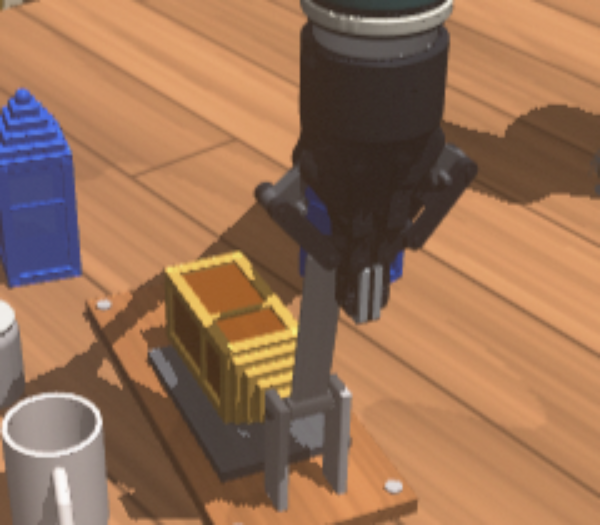

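The shut fingertip is behind the bar on its far side, with the tip at about (368,315) and the bar's end near (322,255) in the crop. Now I push along the arc.

>>> {"name": "carry_out", "arguments": {"offset": [[0.2,-1,0],[0.2,-1,0],[0.2,-1,0],[0.1,-1,0],[0.1,-1,0]], "delta_rot": [[0,0,0],[0,0,0],[0,0,0],[0,0,0],[0,0,0]]}}

```text
time: 11.07
tool_pos: [0.6095, 0.1252, 0.1981]
tcp_rot: [0.215, 1.563, -0.213]
wrist_force: [-0.7, 0.6, 0.2]
width: 0.002
```

```bash
cat >> h.py <<'E'
def bar(tag):
    p,d=shot('scene',tag);X=torest(cloud('scene',d))*1e3;h=cv2.cvtColor(p,cv2.COLOR_RGB2HSV)
    m=(h[...,1]<60)&(abs(X[...,0])<11)&(X[...,1]<150)&(X[...,1]>-20)&(X[...,2]>105)&(X[...,2]<225)&(h[...,2]>70)
    q=X[m];print('bar pts',len(q))
    for a in range(105,225,15):
        k=q[(q[:,2]>=a)&(q[:,2]<a+15)]
        if len(k)>8: v=np.median(k,0);print(v.round(),'ang',np.arctan2(v[2]-92,125-v[1]).round(2),len(k))
E
python3 - <<'E'
from h import *
togo([0,112,194]); bar('s10')
E
```

```text
t 11.07 rest mm [  0.8 140.9 198.1] F [-0.7  0.6  0.2] w 0.0
turn deg [-0.05 -0.19 -0.03] shift cm now [ 0.41 -2.89 -0.07] shift in R [ 0.41 -2.89 -0.08]
bar pts 535
[ -0. 129. 113.] ang 1.78 89
[  1. 130. 128.] ang 1.7 85
[  0. 130. 143.] ang 1.66 91
[  1. 130. 158.] ang 1.65 99
[  1. 130. 172.] ang 1.64 96
[  4. 131. 185.] ang 1.63 61
[  8. 138. 200.] ang 1.69 14
```

>>> {"name": "carry_out", "arguments": {"offset": [[0.1,-0.7,0],[0.1,-0.7,0],[0.1,-0.7,0],[0.1,-0.7,0],[0.2,-0.7,0]], "delta_rot": [[0,0,0],[0,0,0],[0,0,0],[0,0,0],[0,0,0]]}}

```text
time: 11.53
tool_pos: [0.6001, 0.0922, 0.1915]
tcp_rot: [0.214, 1.564, -0.213]
wrist_force: [0.7, 0.2, 0.4]
width: 0.002
```

>>> {"name": "carry_out", "arguments": {"offset": [[0.3,-0.7,0],[0.4,-0.7,0],[0.4,-0.6,0],[0.4,-0.6,0],[0,0,0]], "delta_rot": [[0,0,0],[0,0,0],[0,0,0],[0,0,0],[0,0,0]]}}

```text
time: 11.95
tool_pos: [0.5919, 0.0664, 0.175]
tcp_rot: [0.214, 1.567, -0.215]
wrist_force: [-0.0, -0.2, -0.8]
width: 0.0
```

Run:
```python
from h import *
togo([0,62,166]); bar('s11')
```

```text
t 11.95 rest mm [ -0.4  79.5 175. ] F [-0.  -0.2 -0.8] w 0.0
turn deg [-0.07 -0.38  0.08] shift cm now [ 0.9  -1.75  0.05] shift in R [ 0.9  -1.75  0.04]
bar pts 780
[  1. 115. 113.] ang 1.12 147
[ -0. 105. 128.] ang 1.06 134
[  0.  93. 143.] ang 1.01 146
[ -0.  82. 157.] ang 0.99 143
[  6.  75. 170.] ang 1.0 60
[  5.  91. 188.] ang 1.23 71
[  2.  92. 202.] ang 1.28 52
[  2.  92. 213.] ang 1.3 27
```

>>> {"name": "carry_out", "arguments": {"offset": [[0.4,-0.6,0],[0.5,-0.6,0],[0.5,-0.6,0],[0.6,-0.5,0],[0,0,0]], "delta_rot": [[0,0,0],[0,0,0],[0,0,0],[0,0,0],[0,0,0]]}}

```text
time: 12.42
tool_pos: [0.5853, 0.0445, 0.1546]
tcp_rot: [0.214, 1.568, -0.214]
wrist_force: [0.0, 0.3, -0.2]
width: -0.003
```

Run:
```python
from h import *
togo([0,62,250]); bar('s12')
```

```text
t 12.42 rest mm [ -0.9  56.6 154.6] F [ 0.   0.3 -0.2] w -0.0
turn deg [-0.07 -0.42  0.08] shift cm now [-9.54  0.52  0.02] shift in R [-9.54  0.54  0.09]
bar pts 748
[ -0. 102. 112.] ang 0.74 195
[  0.  80. 128.] ang 0.67 193
[  2.  58. 141.] ang 0.63 151
[  6.  40. 160.] ang 0.68 86
[  2.  68. 171.] ang 0.95 61
[  1.  68. 189.] ang 1.04 59
```

The bar has left the fingertip and is falling (about 0.6 rad). I'll retreat up and away.

>>> {"name": "carry_out", "arguments": {"offset": [[-2,0,0],[-3,0,0],[-3,0,0],[-3,0,0],[-1,0,-1]], "delta_rot": [[0,0,0],[0,0,0],[0,0,0],[0,0,0],[0,0,0]]}}

```text
time: 12.88
tool_pos: [0.5813, 0.0481, 0.2825]
tcp_rot: [0.215, 1.555, -0.212]
wrist_force: [0.5, 0.2, 1.4]
width: -0.003
```

>>> {"name": "carry_out", "arguments": {"offset": [[0,-2,-2],[0,-3,-2],[0,-3,-2],[0,-3,-2],[0,-3,-2]], "delta_rot": [[0,0,0],[0,0,0],[0,0,0],[0,0,0],[0,0,0]]}}

```text
time: 13.3
tool_pos: [0.4419, -0.0601, 0.2763]
tcp_rot: [0.213, 1.565, -0.212]
wrist_force: [0.0, -0.3, 1.2]
width: -0.001
```

>>> {"name": "carry_out", "arguments": {"offset": [[0,-3,-1],[0,-3,-1],[0,-3,-1],[0,-3,0],[0,0,0]], "delta_rot": [[0,0,0],[0,0,0],[0,0,0],[0,0,0],[0,0,0]]}}

```text
time: 13.72
tool_pos: [0.3806, -0.1708, 0.2768]
tcp_rot: [0.215, 1.564, -0.218]
wrist_force: [0.3, -0.1, -0.6]
width: 0.002
```

Run:
```python
from h import *
togo([0,62,250])
p2,_=shot('scene','s13'); p,d=shot('top','t13'); X=torest(cloud('top',d))*1e3
h=cv2.cvtColor(p,cv2.COLOR_RGB2HSV)
m=(h[...,1]<70)&(abs(X[...,0])<16)&(X[...,1]<118)&(X[...,1]>-30)&(X[...,2]>70)&(X[...,2]<140)
q=X[m];k=np.polyfit(q[:,1],q[:,2],1);print('bar n',len(q),'lims',q.min(0).round(1),q.max(0).round(1),'slope',k[0].round(3),'z mid',np.median(q[:,2]).round(1))
try: face('t13')
except Exception as e: print(e)
a=cv2.resize(p[150:320,250:440,::-1],(400,358),interpolation=cv2.INTER_CUBIC);b=cv2.resize(p2[150:350,220:420,::-1],(358,358),interpolation=cv2.INTER_CUBIC)
cv2.imwrite('pics/f13.png',np.hstack([a,b]))
```

```text
t 13.72 rest mm [-140.4 -205.6  276.8] F [ 0.3 -0.1 -0.6] w 0.0
turn deg [-0.27 -0.24  0.15] shift cm now [ 2.56 26.83 13.92] shift in R [ 2.68 26.76 14.04]
bar n 748 lims [-14.3  -4.8  90.4] [ 13.  118.  101.5] slope 0.001 z mid 95.0
glass 237 lims y -60.4 35.3 z 85.2
  edges x -16.5 17.6 mid 0.6 slopes deg [-9.26 -1.  ]
face 1192 lims y -71.6 79.8 z 87.0
  edges x -31.3 27.0 mid -2.1 slopes deg [-1.58 -0.4 ]
ball [-9.7 88.1 57. ]
```

View pics/f13.png

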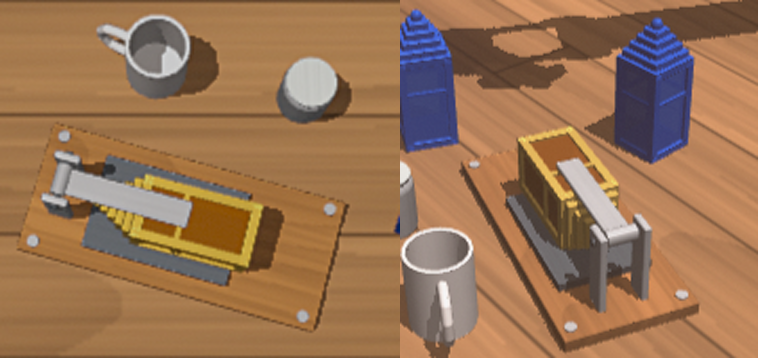

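The bar lies flat on the lantern: slope about 0, top face at 95 mm, left panel from (65,185) to (190,210). The lantern's foot is still at -71.6 mm, and the mug and tin are untouched. I'm handing it in.

```bash
python3 -c "
from workcell import *
print(finish_job())"
```

```text
the job is handed in; nothing more can be done
None
```

The lantern is lying on the deck with its roof towards the keeper, the keeper bar is flat on top of it, and the job was handed in at about 14 s with the arm clear.

- **Toppling:** I pushed the brass lantern over the step with the half-open fingertips. It first lay with its foot about 26 mm past the step, so I pushed the foot 14–15 mm further onto the deck.
- **Keeper:** I then pushed the bar over with the shut fingertips until it fell by itself, and moved away.

**Last checks:**
- **Bar:** it is level, with a slope of 0.001 and its top at 95 mm, which matches resting flat on the lantern.
- **Lantern:** its foot overhangs the step by about 11.6 mm and did not move when the bar came down.
- **Forces:** wrist force readings stayed at a few newtons or less.
- **Other objects:** the mug and tin look untouched in the last picture. The hammer was not in the last cropped picture, but the arm was never brought down near it.

**Disagreements:** the sideways position did not measure the same each way. The lantern's middle came out between 2 mm to -x and 0.6 mm to +x, with about 1° of turn. The last readings of the glass edge and the ball are unreliable because the bar hides part of both.

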